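Clamp the plaster mould shut

TASK

Clamp the two-part plaster mould shut for casting: with the outside of the fingers push the blue clamp strap round over the mould until it rests against its stop post, and only then press the red-knobbed cam lever fully down. It is all pushing: nothing is picked up, the loose upper half of the mould must stay where it lies, and the cup, glaze jar and vase standing around must not be disturbed. Finish with the hand clear.

Things in the scene. Friction and masses are not known exactly. Their poses are not given: they have to be found in the camera images.
- rig: Fixed clamp fixture, origin on the table, z up, turned -0.35 to 0.5 rad. In its frame (mm): steel base plate 250 x 180 x 10, x -130 to 120; white lower mould half 120 x 130, centred at (-10, 0), top z = 45; the strap's pivot post (radius 11) at (90, 0); thin stop post (radius 7) at (-105, -13.5). The strap at home runs from the pivot along -x over the mould.
- strap (a joint): Angle q of the blue strap about its upright pivot, rad: 0 = fully out to the fixture's +y side; grows counter-clockwise seen from above to 1.4 = home, on the stop post, hard end. From the pivot it points to (-cos(1.4 - q), sin(1.4 - q)) in the fixture's x, y. Starts 0.15 to 0.65. Friction holds it where left: about 1.3 N moves it at 165 mm from the pivot.
- strap_pivot (a point): Point on the strap's pivot axis at mid-height of the bar, 112.5 mm above the table. The strap is a bar on edge, 12 mm thick, 25 mm high (100 to 125 mm above the table), reaching 205 mm from this axis; 20 mm gap between it and the mould's top, but for a rubber pad of radius 15 mm under it, 100 mm from the axis.
- strap_end (a point): Middle of the strap's free end face, 205 mm from the pivot, at mid-height of the bar (112.5 mm above the table). The bar's sides are free for pushing between 140 and 200 mm from the pivot.
- stop_post (a point): Centre of the top of the thin steel stop post, 125 mm above the table; the strap's side (the fixture's -y side) rests on it when home.
- lever (a joint): Angle of the cam lever on top of the strap, rad: 0 = fully raised (handle 0.9 rad above level), 0.9 = fully down, handle level along the strap, hard end. Starts 0 to 0.15. Friction holds it where left: about 4 N at the knob moves it. The handle slopes up from its axis towards the strap's pivot post.
- lever_axis (a point): Cross axis of the cam lever, on the strap's centre line 100 mm from the strap's pivot, 141 mm above the table. It moves round with the strap.
- lever_knob (a point): Centre of the red ball knob (radius 13 mm) on the lever's end, 85 mm from the lever's axis. Raised it is 199 to 208 mm above the table and 53 to 62 mm from the axis, towards the strap's pivot; down it is 141 mm above the table, over the strap, 15 mm from the pivot axis. It goes round with the strap.
- mould_top: Loose upper half of the plaster mould, 120 x 130 x 35 mm, about 0.6 kg, lying flush on the lower half; origin at the centre of its underside (45 mm above the table), top at 80 mm.
- cup: Loose cream bisque cup, 72 mm across, 75 mm high; origin at the centre of its foot.
- glaze_jar: Loose blue jar with white cap, 60 mm across, 85 mm high; origin at the centre of its foot.
- vase: Loose small cream vase, 80 mm across, 115 mm high; origin at the centre of its foot.
Things that resemble listed ones, but are neither listed nor needed, are in the scene too. Leave any turquoise look-alike of the cup alone.

How it is judged:
On the way, in this order (a step that is already met when the one before it is completed fails the run):
1. the strap is home against its stop post, with the lever still up (value of joint strap above 1.33 rad and value of joint lever below 0.4 rad), for 0.2 s.
2. the lever is pressed fully down with the strap home (value of joint strap above 1.33 rad and value of joint lever above 0.82 rad), for 0.2 s.
At the end, for the whole second after the job is handed in: The strap is within 0.07 rad of home (joint above 1.33), the lever within 0.08 rad of fully down (above 0.82), the upper mould half within 10 mm of where it lay and at rest, the cup, jar and vase upright and within 20 mm of where they stood (all of step 2 and distance of mould_top from where it was at the start of the episode below 0.01 m and linear speed of mould_top below 0.02 m/s and distance of each of cup, glaze_jar, vase from where it was at the start of the episode below 0.02 m and angle between each of cup, glaze_jar, vase's own z axis and vertical below 0.1 rad); the robot touches nothing.
It fails at once if the lever is pressed down before the strap is over the mould (value of joint lever above 0.5 rad and value of joint strap below 1.2 rad).
It fails at once if the upper mould half is shifted or lifted by more than 10 mm (distance of mould_top from where it was at the start of the episode above 0.01 m).
It fails at once if the cup, jar or vase is moved or lifted by more than 20 mm, or tipped (distance of any of cup, glaze_jar, vase from where it was at the start of the episode above 0.02 m or angle between any of cup, glaze_jar, vase's own z axis and vertical above 0.35 rad).
It also fails if it takes over 48 s, if anything falls off the work surface, if the arm or the gripper's body presses on something with over 40 N, if the wrist force passes 120 N, or if a joint passes its speed limit or range.

ROBOT

A 7-joint arm with a two-finger parallel gripper is mounted at the origin on the work surface. World frame = base frame: x ahead of the robot, y to its left, z up, the work surface at z = 0. Lengths are in m, angles in rad, forces in N, time in s.
With the tool pointing down it reaches from about 0.425 to 0.95 m from the base axis. Payload 4.7 kg.
Tool frame: the origin (TCP) lies on the centre line of the jaws, within the pads' length; the fingertips stand robot.nose_length ahead of it and the grasp point (between the pads) lies 8 mm behind it (robot.nose_length is the distance from the TCP to the fingertips, in m); z points along the fingers, x is the direction in which the jaws open and shut, and the axes are right-handed (so a half turn about z gives the same grasp; the last joint's range is limited). The gripper opens to 85 mm and grips with 20 to 120 N. Pads are 22 mm wide; open, the fingers measure 114 mm over their backs; the gripper's body (76 mm by 85 mm) begins 54 mm behind the grasp point. The pads swing forward as they close: fully open they stand 13 mm farther back than shut.
Start: joints at [-1.27, 0.469, -0.049, 1.532, 0.024, 1.141, -0.082], TCP at [0.219, 0.639, 0.242] pointing down, gripper open.
Joint ranges: [-2.59, 2.59], [-0.33, 1.99], [-1.39, 1.29], [0.1, 2.45], [-1.04, 4.18], [0.21, 1.99], [-2.66, 2.66]. Speed limits (rad/s): [2.57, 2.57, 3.14, 3.14, 3.14, 3.14, 3.14].

INTERFACE

Orientations are given as [roll, pitch, yaw] about the fixed x, y, z axes, in that order (R = Rz(yaw) Ry(pitch) Rx(roll)).
In Python, from plant import robot gives the robot as it stands. Calls block until the motion is done:
- robot.goto(position, orientation): joint-space move of the TCP to a pose.
- robot.move_straight(position, vel=0.15, attitude=None, contact_N=None): straight line of the TCP; attitude=None keeps the orientation; vel is the mean speed in m/s. With contact_N (N) it stops when the force on the tool has changed by that much, and returns True; else False.
- robot.move_joints(angles): joint-space move.
- robot.grip(opening, strength=None): opening from 0.0 (shut) to 1.0 (fully open); strength is the grip in N (None keeps the last); returns when the fingers have stopped.
- robot.sleep(seconds).
- robot.inverse_kinematics(position, orientation): joint angles nearest the present ones, or None.
- robot.sense(): the state.
- robot.grab_frame(name): name is "scene" or "top" or "wrist"; returns a dict with "image" (480x640x3 uint8, red, green, blue), "range_z" (480x640 float32, m along the optical axis (not along the pixel's ray), 0 where there is no reading), "fx", "fy", "cx", "cy" (pixels), "R" (3x3) and "t" (3): a world point X has camera coordinates R X + t. Camera axes: x right, y down, z forward; pixel columns grow to the right and rows downward; lengths in m; the calibration is good to about 2 mm. The wrist camera is an equidistant fisheye: a pixel r from the principal point sees the ray r / f radians off the axis. A picture is of the moment at which its call begins.
A pose or a line that the arm cannot do raises robot.IKError and nothing moves.
- robot.close_job(): hands the job in, once; it reports no verdict.
The state is a dict: "t": time; "joint_pos": joint angles; "joint_velocities": joint speeds; "effort": joint torques, N m; "tcp_pos": TCP position; "tcp_rot": TCP orientation; "wrist_force": force on the tool from outside, world axes, zero at the start; "torque": the same for the moment, N m; "opening": opening from 0.0 (shut) to 1.0 (fully open).
Only numpy, scipy, OpenCV 4.12 (cv2) and the standard library are available. Lean on these libraries where they do the work, as an engineer would, in place of code of your own. Each camera call takes 0.05 s, during which the arm holds its last target.

## Working session

There is one attempt and no reset: what is moved stays moved. The work goes in short steps, each a Python script; the robot and the scene stay as the last script left them, time stands still between calls to the robot, and variables do not carry over. Pictures are saved under pics/ and viewed, and the job is handed in when it is done.

```bash
ls; mkdir -p pics; python3 - <<'E'
from plant import robot
import cv2,numpy as np,pickle
d={}
for n in ["scene","top"]:
    f=robot.grab_frame(n); d[n]=f
    cv2.imwrite(f"pics/{n}0.png",f["image"][:,:,::-1])
    print(n,f["fx"],f["cx"],f["cy"],np.round(f["R"],3).tolist(),np.round(f["t"],3))
pickle.dump(d,open("f0.pkl","wb"))
s=robot.sense();print(s,robot.nose_length)
E
```

```text
pics
scene 503.7353895702436 327.16310069291376 243.66196021509452 [[-0.584, 0.811, 0.001], [0.61, 0.44, -0.659], [-0.535, -0.384, -0.753]] [ 0.348 -0.325  1.372]
top 479.87863014900006 313.26079953665374 232.66352439458535 [[0.023, -1.0, 0.003], [-0.998, -0.024, -0.064], [0.064, -0.001, -0.998]] [0.032 0.641 0.96 ]
{'t': 0.1, 'joint_pos': array([-1.26988418,  0.4693564 , -0.04861817,  1.53357675,  0.02411078,
        1.1410456 , -0.08228835]), 'joint_velocities': array([ 0.00147054, -0.00257939,  0.00096727, -0.00368411,  0.00088361,
       -0.00089883,  0.00112782]), 'effort': array([ 1.45937633e-03, -5.11515462e+01, -4.65569459e-02, -2.38390124e+01,
        1.08342429e-02,  4.40936128e-03,  2.76219487e-05]), 'tcp_pos': array([0.21841741, 0.63813488, 0.24136843]), 'tcp_rot': array([3.14152839e+00, 1.79881371e-03, 1.24105005e+00]), 'wrist_force': array([ 0.60382716, -0.08284569, -1.47853336]), 'torque': array([-0.00930114, -0.0100316 ,  0.0243489 ]), 'opening': 0.9994031849345791} 0.011
```

View pics/scene0.png

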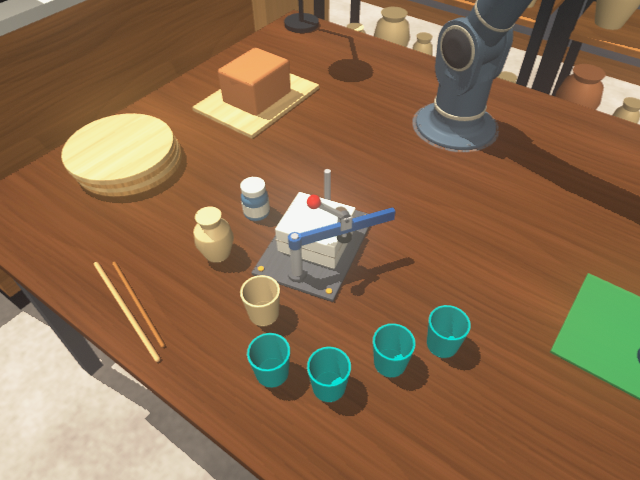

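View pics/top0.png

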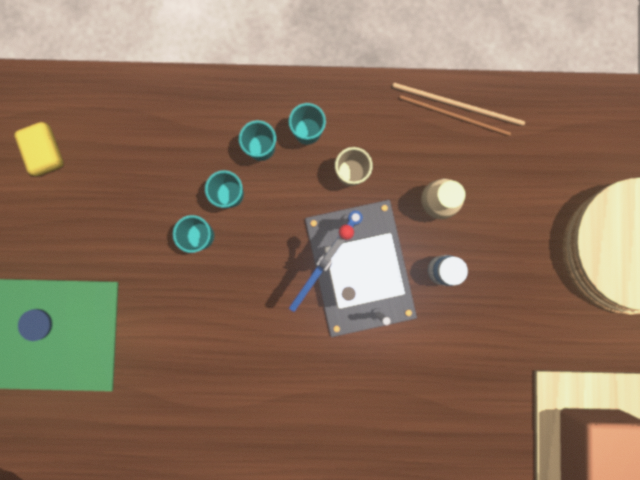

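The strap pivot is at about (355,217) in the top view, its free end at (292,309), the stop post at (387,321) and the red knob at (346,232). The jar (449,271), vase (443,198) and cup (353,166) are to the right and at the top. Next I measure these points.

```bash
cat > h.py <<'E'
import numpy as np,cv2
def ray(f,u,v,z):
    d=np.array([(u-f["cx"])/f["fx"],(v-f["cy"])/f["fy"],1.])
    R=np.array(f["R"]);t=np.array(f["t"]);C=-R.T@t;w=R.T@d
    return C+w*(z-C[2])/w[2]
def proj(f,X):
    c=np.array(f["R"])@X+f["t"];return f["fx"]*c[0]/c[2]+f["cx"],f["fy"]*c[1]/c[2]+f["cy"]
def blobs(f,mask,box=None,amin=15):
    m=mask.astype(np.uint8)
    if box: 
        k=np.zeros_like(m);k[box[1]:box[3],box[0]:box[2]]=1;m&=k
    n,l,s,c=cv2.connectedComponentsWithStats(m)
    return [(s[i,4],c[i],l==i) for i in range(1,n) if s[i,4]>=amin]
def pts(f,m): # cloud from depth
    v,u=np.nonzero(m&(f["range_z"]>0));z=f["range_z"][v,u]
    P=np.stack([(u-f["cx"])/f["fx"]*z,(v-f["cy"])/f["fy"]*z,z],1)
    return (P-f["t"])@np.array(f["R"])
E
cat > m.py <<'E'
from h import *
import pickle
def measure(d):
    for n,box in [("top",(270,190,420,350)),("scene",(230,150,420,310))]:
        f=d[n];hsv=cv2.cvtColor(f["image"],cv2.COLOR_RGB2HSV).astype(int);H,S,V=hsv[...,0],hsv[...,1],hsv[...,2]
        print(n)
        for a,c,m in blobs(f,((H<6)|(H>174))&(S>190)&(V>120),box):
            P=pts(f,m);print(" red",a,c,P.mean(0).round(4),P[:,2].max().round(3))
        for a,c,m in blobs(f,(H>103)&(H<125)&(S>130)&(V>60),box,30):
            P=pts(f,m);P=P[(P[:,2]>.115)&(P[:,2]<.14)]
            if len(P)<5: continue
            xy=P[:,:2];k=xy.mean(0);w=np.linalg.svd(xy-k)[2][0];s=(xy-k)@w
            print(" blue",a,c.round(1),P.mean(0).round(4),"dir",w.round(3),"ends",(k+w*s.min()).round(4),(k+w*s.max()).round(4),P[:,2].max())
if __name__=="__main__":
    d=pickle.load(open("f0.pkl","rb"));measure(d)
    f=d["top"]
    for nm,u,v,z in [("pivot",355,217,.125),("end",292,309,.125),("post",387,321,.125),("postcap2",387,321,.13),("cup",353,166,.075),("vase",450,195,.115),("jar",453,271,.085)]:
        print(nm,ray(f,u,v,z).round(4))
    # plate bolts (z .01)
    for u,v in [(314,223),(384,208),(336,329),(408,313)]: print("bolt",ray(f,u,v,.011).round(4))
    # 
    for nm,box in [("post",(380,314,394,328)),("pivot",(345,205,368,228))]:
        k=np.zeros((480,640),bool);k[box[1]:box[3],box[0]:box[2]]=1
        P=pts(f,k);P=P[P[:,2]>.11];print(nm,P.mean(0).round(4),P.min(0).round(3),P.max(0).round(3),len(P))
    im=cv2.resize(f["image"][190:340,270:470],None,fx=4,fy=4,interpolation=cv2.INTER_CUBIC);cv2.imwrite("pics/topcrop.png",im[:,:,::-1])
E
python3 m.py
```

```text
top
 blue 168 [305.2 289.1] [0.5309 0.0596 0.1258] dir [-0.836  0.548] ends [0.5656 0.0368] [0.4952 0.0829] 0.13070348173285312
scene
 blue 145 [373.4 214.7] [0.5289 0.0628 0.1238] dir [ 0.834 -0.551] ends [0.4941 0.0858] [0.565 0.039] 0.12687589252037185
 blue 42 [331.9 226.4] [0.601  0.0153 0.1236] dir [ 0.872 -0.49 ] ends [0.5868 0.0233] [0.6212 0.004 ] 0.12571303211185098
pivot [ 0.664  -0.0282  0.125 ]
end [0.4946 0.0826 0.125 ]
post [ 0.4771 -0.0893  0.125 ]
postcap2 [ 0.4777 -0.0885  0.13  ]
cup [ 0.7686 -0.0269  0.075 ]
vase [ 0.7102 -0.2046  0.115 ]
jar [ 0.5694 -0.2197  0.085 ]
bolt [0.6609 0.0463 0.011 ]
bolt [ 0.6954 -0.0978  0.011 ]
bolt [ 0.4454 -0.0036  0.011 ]
bolt [ 0.4811 -0.1499  0.011 ]
post [ 0.4787 -0.0872  0.1243] [ 0.471 -0.095  0.112] [ 0.485 -0.081  0.129] 58
pivot [ 0.6601 -0.0255  0.1342] [ 0.639 -0.041  0.11 ] [ 0.677 -0.004  0.213] 204
```

View pics/topcrop.png

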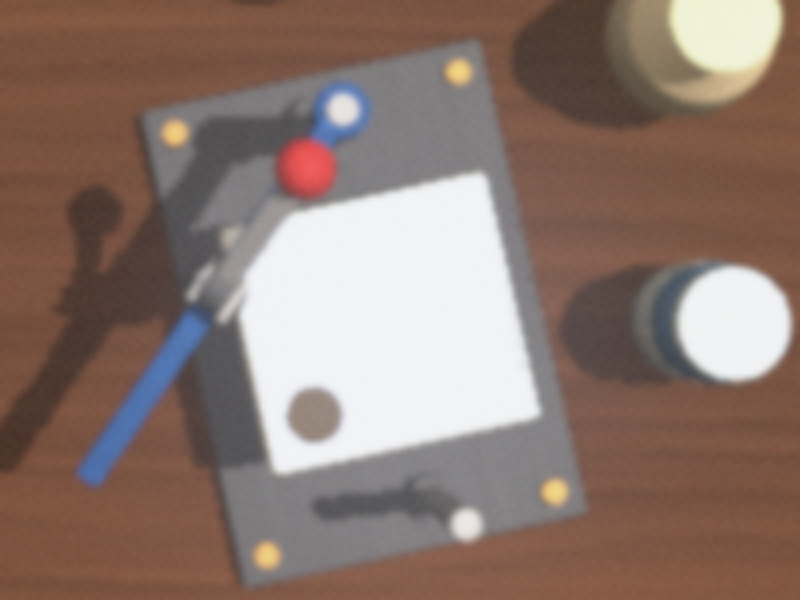

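Measurements agree: rig yaw about 0.233, pivot about (0.663, -0.028), strap q about 0.59. Next I push the strap with the fingers shut, following the arc.

```bash
cat > geo.py <<'E'
import numpy as np
piv=np.array([.6635,-.0283]);yaw=.233;th_home=np.pi+yaw
def pose(th,r,off,z):
    d=np.array([np.cos(th),np.sin(th)]);p=np.array([-np.sin(th),np.cos(th)])
    xy=piv+r*d-off*p
    return [xy[0],xy[1],z],[np.pi,0,th-np.pi/2]
E
cat > s1.py <<'E'
from plant import robot
from geo import *
import cv2,pickle
robot.grip(0.0)
th0=2.563
p,o=pose(th0,.172,.060,.25)
robot.goto(p,o)
p,o=pose(th0,.172,.050,.110)
hit=robot.move_straight(p,vel=.12,contact_N=10)
s=robot.sense();print(hit,s["t"],s["tcp_pos"],s["tcp_rot"],s["wrist_force"],s["opening"])
d={}
for n in ["scene","top"]:
    f=robot.grab_frame(n);d[n]=f;cv2.imwrite(f"pics/{n}1.png",f["image"][:,:,::-1])
E
python3 s1.py
```

```text
False 4.4 [0.54746028 0.10776108 0.11072529] [ 3.14055726e+00 -1.23323674e-03  9.92247451e-01] [-0.01040967 -0.33639145  0.91647436] -0.001073941081864294
```

View pics/scene1.png

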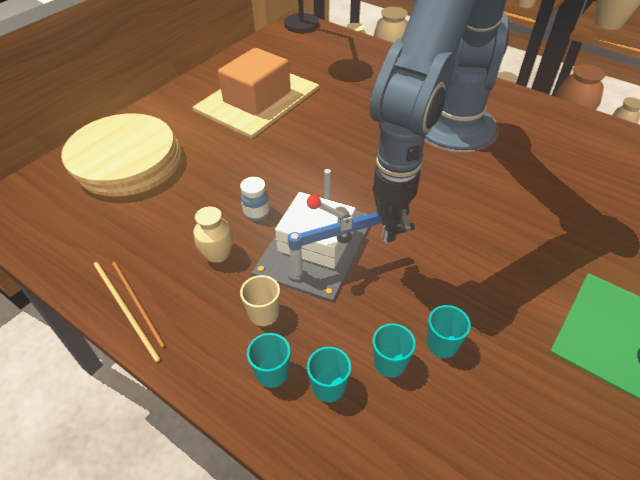

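The gripper stands on the strap's outer side at about (397,225), with the strap unmoved. Now I push along the arc.

```bash
cat > s2.py <<'E'
from plant import robot
from geo import *
import cv2
off=.0205
F0=robot.sense()["wrist_force"]
for th in list(np.linspace(2.563,th_home-.06,7)):
    p,o=pose(th,.172,off,.110)
    hit=robot.move_straight(p,vel=.10,attitude=o,contact_N=20)
    s=robot.sense();pd=np.array([-np.sin(th),np.cos(th),0])
    print(round(th,3),hit,round(s["t"],2),"F",((s["wrist_force"]-F0)@pd).round(2),s["wrist_force"].round(1))
    if hit: break
else:
    p,o=pose(th_home+.06,.172,off,.110)
    hit=robot.move_straight(p,vel=.04,attitude=o,contact_N=10)
    s=robot.sense();print("final",hit,s["t"],s["tcp_pos"],p,s["wrist_force"].round(1))
for n in ["scene","top"]:
    f=robot.grab_frame(n);cv2.imwrite(f"pics/{n}2.png",f["image"][:,:,::-1])
E
python3 s2.py
```

```text
2.563 False 4.94 F -1.98 [0.8 0.8 0.2]
2.688 False 5.31 F -1.93 [-0.   1.2  0.4]
2.814 False 5.67 F -0.67 [-0.9  0.1  0.3]
2.939 False 6.04 F -1.14 [-0.   0.3 -0.7]
3.064 False 6.41 F -2.18 [ 0.1  1.4 -0.7]
3.189 False 6.78 F -0.59 [ 1.1 -0.1 -0.1]
3.315 False 7.14 F -1.02 [-0.2  0.3  0.7]
final True 7.55 [ 0.4914727  -0.04860379  0.10961975] [np.float64(0.49290942007332444), np.float64(-0.05835168947464539), 0.11] [0.7 2.9 1.9]
```

View pics/scene2.png

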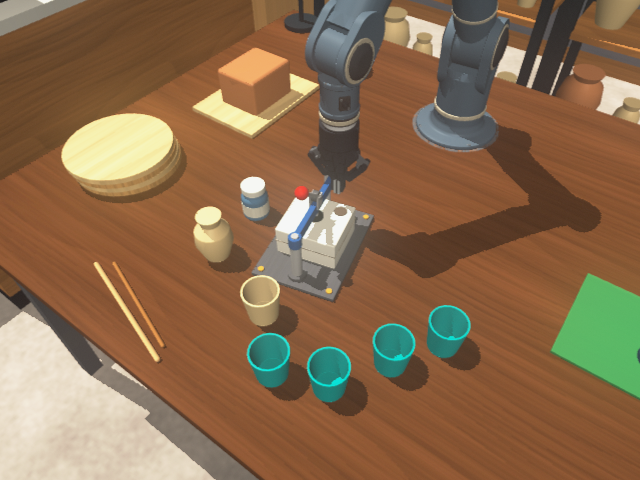

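The strap now lies over the mould, and the push stopped on contact at the post. I'll nudge once more, back off, raise the hand and measure.

```bash
cat > s3.py <<'E'
from plant import robot
from geo import *
import cv2,pickle
p,o=pose(th_home+.08,.172,.0205,.110)
hit=robot.move_straight(p,vel=.03,attitude=o,contact_N=15)
s=robot.sense();print("nudge",hit,s["t"],s["tcp_pos"],s["wrist_force"].round(1))
robot.sleep(.3)
p,o=pose(th_home,.172,.06,.110); robot.move_straight(p,vel=.12)
p,o=pose(th_home,.19,.10,.26); robot.move_straight(p,vel=.2)
d={}
for n in ["scene","top"]:
    f=robot.grab_frame(n);d[n]=f;cv2.imwrite(f"pics/{n}3.png",f["image"][:,:,::-1])
pickle.dump(d,open("f3.pkl","wb"))
from m import measure;measure(d)
print(robot.sense()["t"])
f=d["top"];im=cv2.resize(f["image"][190:340,270:470],None,fx=4,fy=4,interpolation=cv2.INTER_CUBIC);cv2.imwrite("pics/topcrop3.png",im[:,:,::-1])
E
python3 s3.py
```

```text
nudge True 7.925 [ 0.49098804 -0.04851393  0.10934328] [0.4 2.4 0.4]
top
 blue 103 [376.  311.5] [ 0.4937 -0.069   0.1258] dir [-0.971 -0.239] ends [ 0.5288 -0.0604] [ 0.4678 -0.0754] 0.12996470418402065
scene
 blue 85 [328.1 180.5] [ 0.5002 -0.0658  0.1239] dir [0.969 0.247] ends [ 0.4687 -0.0738] [ 0.5341 -0.0571] 0.1281728697968007
9.7417
```

View pics/topcrop3.png

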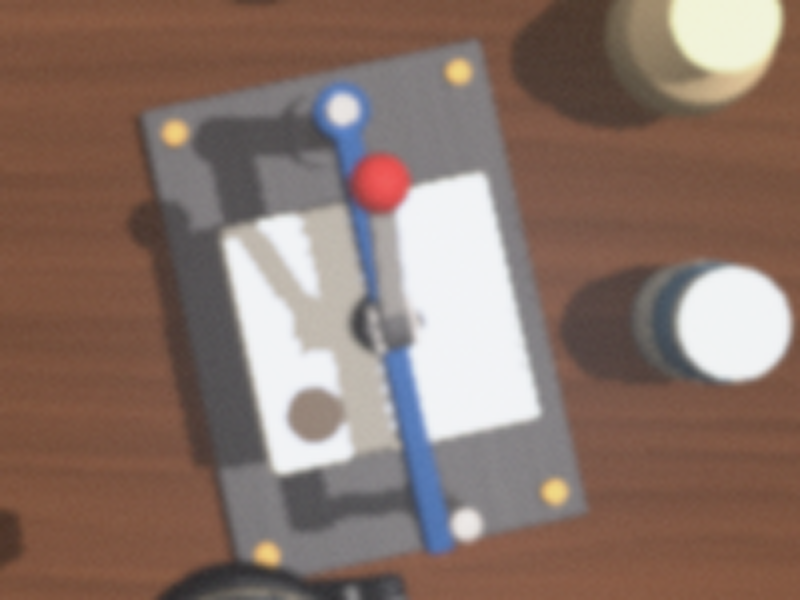

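View pics/scene3.png

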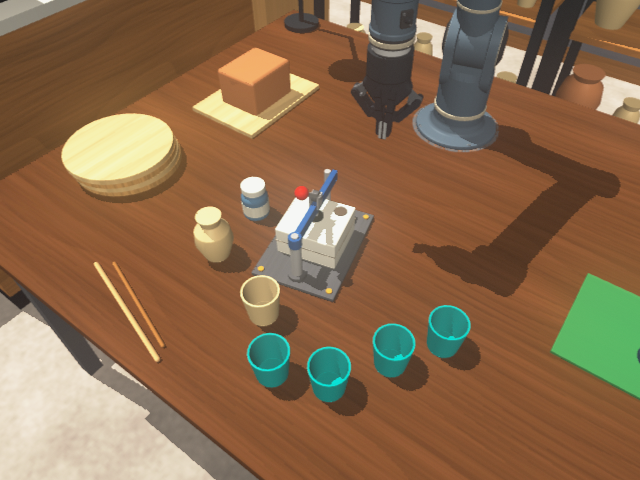

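The strap lies against the post (crop (450,540) and (466,523)) at q about 1.4, and the mould has not shifted. The lever is still up, with its knob at crop (380,184). Next I triangulate the knob from both views.

```bash
cat > k.py <<'E'
from h import *
import pickle
from geo import *
def knob(d):
    Ps=[];cs=[]
    for n,box in [("top",(330,190,420,350)),("scene",(270,170,345,265))]:
        f=d[n];i=f["image"].astype(int);m=(i[...,0]>120)&(i[...,1]<70)&(i[...,2]<80)
        b=max(blobs(f,m,box,5),key=lambda x:x[0]);print(n,b[0],b[1].round(1))
        R=np.array(f["R"]);K=np.array([[f["fx"],0,f["cx"]],[0,f["fy"],f["cy"]],[0,0,1]])
        Ps.append(K@np.c_[R,f["t"]]);cs.append(b[1])
    X=cv2.triangulatePoints(Ps[0],Ps[1],cs[0],cs[1]).ravel();X=X[:3]/X[3]
    c,s=np.cos(yaw),np.sin(yaw);v=X[:2]-piv
    print("knob",X.round(4),"along strap from pivot",-(c*v[0]+s*v[1]),"side",-s*v[0]+c*v[1],"elev angle",np.arcsin(np.clip((X[2]-.141)/.085,-1,1)))
    return X
if __name__=="__main__": knob(pickle.load(open("f3.pkl","rb")))
E
python3 k.py
```

```text
top 11 [358.9 237.1]Traceback (most recent call last):
  File "k.py", line 15, in <module>
    if __name__=="__main__": knob(pickle.load(open("f3.pkl","rb")))
                             ~~~~^^^^^^^^^^^^^^^^^^^^^^^^^^^^^^^^^^
  File "k.py", line 8, in knob
    b=max(blobs(f,m,box,5),key=lambda x:x[0]);print(n,b[0],b[1].round(1))
ValueError: max() iterable argument is empty
```

```bash
python3 -c "
import pickle;d=pickle.load(open('f3.pkl','rb'))
print(d['top']['image'][236,365],d['scene']['image'][192,302],d['top']['image'][236,361])"
sed -i 's/m=(i\[...,0\]>120).*$/m=(i[...,0]>150)\&(i[...,0]>2.5*i[...,1])\&(i[...,0]>2.5*i[...,2])/' k.py; python3 k.py
```

```text
[236  90  87] [243  80  66] [211  77  77]
top 100 [364.9 234.9]
scene 109 [300.4 191.1]
knob [ 0.6262 -0.0373  0.2045] along strap from pivot 0.03831988601649372 side -0.00014158490392900125 elev angle 0.8438021556660893
```

```bash
cat > s4.py <<'E'
from plant import robot
from geo import *
import cv2,pickle
from k import knob
def tp(e,dz=0):
    r=.1-.085*np.cos(e); p,o=pose(th_home,r,0,.141+.085*np.sin(e)+.013+.011+dz); return p,o
p,o=pose(th_home,.15,.06,.30); robot.move_straight(p,vel=.25)
p,o=tp(.86,.06); robot.move_straight(p,vel=.2,attitude=o)
p,o=tp(.86,.015); robot.move_straight(p,vel=.1,contact_N=6)
for e in np.linspace(.8,.05,8):
    p,o=tp(e); hit=robot.move_straight(p,vel=.06,contact_N=35)
    s=robot.sense();print(round(e,2),hit,round(s["t"],2),s["tcp_pos"].round(4),s["wrist_force"].round(1))
    if hit: break
if not hit:
    p,o=tp(-.12); hit=robot.move_straight(p,vel=.03,contact_N=22)
    robot.sleep(.3);s=robot.sense();print("end",hit,round(s["t"],2),s["tcp_pos"].round(4),p,s["wrist_force"].round(1))
E
python3 s4.py
```

```text
0.8 False 11.99 [ 0.6237 -0.0377  0.2255] [0.1 0.1 0.8]
0.69 False 12.29 [ 0.6304 -0.0362  0.2192] [ 0.6 -0.1  1.1]
0.59 False 12.59 [ 0.6356 -0.0348  0.2119] [ 1.6 -0.1  2.9]
0.48 False 12.89 [ 0.6397 -0.0338  0.2041] [2.7 0.7 2.6]
0.37 False 13.19 [ 0.6428 -0.0331  0.1956] [0.1 1.2 2.1]
0.26 False 13.49 [ 0.645  -0.0327  0.1866] [ 0.9 -0.2  1.4]
0.16 False 13.79 [ 0.6469 -0.0323  0.1773] [-0.3 -0.1 -0.3]
0.05 False 14.09 [ 0.6481 -0.032   0.1683] [-0.2  0.  -0.3]
end True 14.73 [ 0.6489 -0.0318  0.1646] [np.float64(0.6483105803965648), np.float64(-0.03190460216223774), np.float64(0.15482446238044187)] [-1.4  0.3  8.1]
```

The press ended on hard contact with the knob at about 0.141 m, which is fully down. Now I lift clear and check.

```bash
cat > s5.py <<'E'
from plant import robot
from geo import *
import cv2,pickle
from k import knob
from m import measure
s=robot.sense();p=s["tcp_pos"].copy()
print(robot.move_straight(p+[0,0,-.008],vel=.03,contact_N=15)); robot.sleep(.3)
print(robot.sense()["tcp_pos"])
robot.move_straight([p[0],p[1],.28],vel=.2)
q,o=pose(th_home,.21,.12,.30); robot.move_straight(q,vel=.25)
robot.sleep(.5)
d={}
for n in ["scene","top"]:
    f=robot.grab_frame(n);d[n]=f;cv2.imwrite(f"pics/{n}5.png",f["image"][:,:,::-1])
pickle.dump(d,open("f5.pkl","wb"))
knob(d);measure(d)
f=d["top"];im=cv2.resize(f["image"][190:340,270:470],None,fx=4,fy=4,interpolation=cv2.INTER_CUBIC);cv2.imwrite("pics/topcrop5.png",im[:,:,::-1])
s=robot.sense();print(s["t"],s["wrist_force"])
E
python3 s5.py
```

```text
True
[ 0.64886523 -0.03185344  0.16454064]
top 90 [358.2 223.8]
scene 83 [296.2 223.8]
knob [ 0.6498 -0.0318  0.1435] along strap from pivot 0.014172668230477393 side -0.0002686074286766078 elev angle 0.029602223339601743
top
 blue 79 [376.5 313.6] [ 0.4898 -0.0701  0.1257] dir [-0.972 -0.236] ends [ 0.5197 -0.0628] [ 0.4685 -0.0753] 0.12990741092717378
scene
 blue 84 [328.  180.6] [ 0.5006 -0.0657  0.1239] dir [0.971 0.239] ends [ 0.4663 -0.0741] [ 0.5333 -0.0577] 0.12693117080151844
17.6417 [-0.63074991 -0.45776184 -0.10777031]
```

View pics/topcrop5.png

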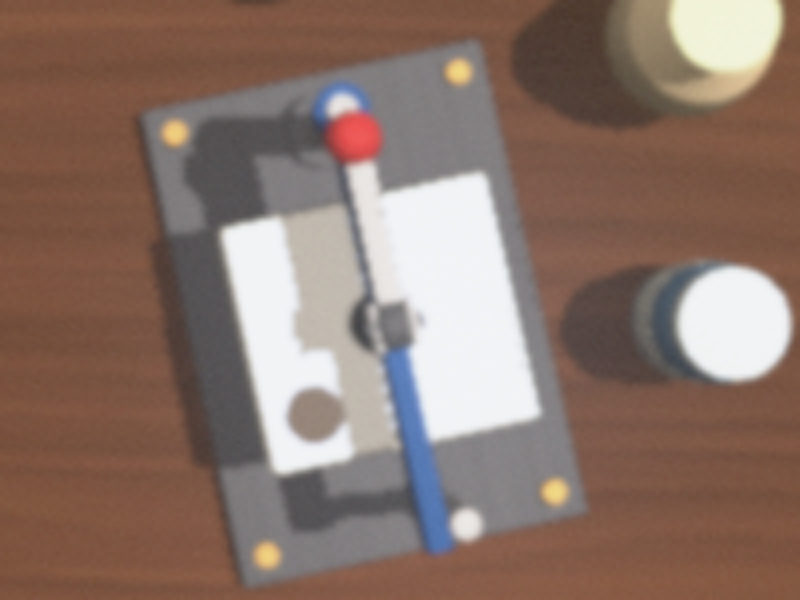

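View pics/scene5.png

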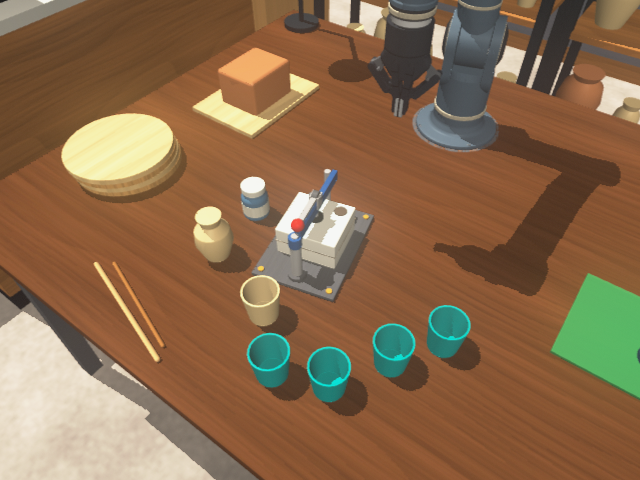

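The lever is level, with the knob at crop (355,137) over the pivot. The strap is on its post at (466,523), the mould, jar, vase and cup have not moved, and the hand is clear.

```bash
python3 -c "
from plant import robot
robot.close_job();print(robot.sense()['t'])"
```

```text
the job is handed in; nothing more can be done
the job is handed in; nothing more can be done
```

The mould is clamped and the job is handed in, at about 18 s on the robot's clock. With the fingers shut, I pushed the strap round the arc until it stopped on its post. I checked in the images that it was home with the lever still up, then pressed the knob down along its arc to the hard end.

My last checks, from the camera images after the hand was clear:
- **Strap:** it points within about 0.01 rad of home and lies against the post.
- **Lever:** triangulation puts the knob at z = 0.1435 m, about 0.03 rad from level. Fingertip contact put it at 0.1406 m; both are within the 0.08 rad tolerance.
- **Mould and loose items:** the upper mould half, jar, vase and cup show no visible shift from the start. I compared these by eye in the pictures, not by measuring each one.
- **Hand:** it was clear of everything, with the wrist force near zero.

No final check failed. Before the press, the colour mask missed the knob until I loosened it. The knob's measured distance from the pivot was then about 5 mm shorter than the lever geometry gives, so I pressed along the geometry.

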